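Put the opened finishing containers back in front of their spares

ROBOT

A 6-joint arm with a two-finger parallel gripper is mounted at the origin on the work surface. World frame = base frame: x ahead of the robot, y to its left, z up, the work surface at z = 0. Lengths are in m, angles in degrees, forces in N, time in s.
With the tool pointing down it reaches from about 0.275 to 0.85 m from the base axis. Payload 19 kg.
Tool frame: the origin (TCP) lies at the very end of the fingers, on their centre line; the grasp point (between the pads) lies 19 mm behind it; z points along the fingers, y is the direction in which the jaws open and shut (so a half turn about z gives the same grasp; the last joint's range is limited). The gripper opens to 85 mm and grips with 20 to 120 N. Pads are 22 mm wide; open, the fingers measure 114 mm over their backs; the gripper's body (76 mm by 85 mm) begins 54 mm behind the grasp point. The pads swing forward as they close: fully open they stand 13 mm farther back than shut.
Start: joints at [67.838, 8.623, 82.357, -0, 89.026, -7.678], TCP at [0.144, 0.557, 0.231] pointing down, gripper open.
Joint ranges: [-160.23, 160.23], [-39.13, 120.54], [6.94, 153.29], [-79.49, 259.48], [9.18, 160.14], [-161.06, 161.06]. Speed limits (degrees/s): [108.29, 108.29, 127.2, 172.46, 172.46, 172.46].

INTERFACE

Orientations are given as a 3x3 rotation matrix whose columns are the frame's x, y, z axes.
In Python, from bench import * gives the robot as it stands. Calls block until the motion is done:
- goto(position, orientation): joint-space move of the TCP to a pose.
- line_to(position, speed=0.15, orientation=None, max_force=None): straight line of the TCP; orientation=None keeps the orientation; speed is the mean speed in m/s. With max_force (N) it stops when the force on the tool has changed by that much, and returns True; else False.
- set_joints(angles): joint-space move.
- grip(opening, effort=None): finger opening in m; effort is the grip in N (None keeps the last); returns when the fingers have stopped.
- hold(seconds).
- inverse_kinematics(position, orientation): joint angles nearest the present ones, or None.
- get_state(): the state.
- grab_frame(name): name is "side" or "top"; returns the picture (420x560x3 uint8, red, green, blue); there is no depth.
- camera_model(name): a dict with "mtx" (3x3 intrinsics, pixels), "origin" and "attitude" of the camera in the world. Camera axes: x right, y down, z forward; pixel columns grow to the right and rows downward; lengths in m; the calibration is good to about 2 mm. A picture is of the moment at which its call begins. camera_model takes no time and is no camera call.
A pose or a line that the arm cannot do raises Unreachable and nothing moves.
- finish_job(): hands the job in, once; it reports no verdict.
Trained networks look in the newest picture that a camera, given by its name, has taken for a name from the list of things; names that differ only in an ending like _2 or _b are one class to them, and where a whole thing is asked for, a point or a joint stands for the part that bears it (a point fixed in the world has none). Each returns a list of dicts, best first, with "p" (0 to 1); they miss things now and then, are a little off and sometimes report something else, mostly with a low value. They report only what shows in the picture. A call takes as long as a camera call.
- find_in(camera, thing): "extent" ([left, top, right, bottom] in pixels, round what is visible of it).
The state is a dict: "t": time; "qpos": joint angles; "qd": joint speeds; "tau": joint torques, N m; "tcp_pos": TCP position; "eef_rot": TCP orientation; "contact_force": force on the tool from outside, world axes, zero at the start; "torque": the same for the moment, N m; "gripper_width": finger opening in m.
Only numpy, scipy, OpenCV 4.12 (cv2) and the standard library are available. Lean on these libraries where they do the work, as an engineer would, in place of code of your own. Each camera call takes 0.05 s, during which the arm holds its last target.

TASK

Clear the bench tray: put its four opened, part-used containers of leather finish back into the empty front row of the stepped bottle rack, each in the bay directly in front of the unopened spare of the same shape, so that the front row runs in the same order as the back row. Since they have been opened, keep them upright and set each one gently down on the bay's floor; leave the spares standing where they are.

Things in the scene. Friction and masses are not known exactly. Their poses are not given: they have to be found in the camera images.
- open_nozzle: the opened container of this kind, standing in some bay of the bench tray at the start: slim round white plastic bottle, 40 mm diameter, straight up to 90 mm, then a shoulder and a thin black pointed nozzle up to 120 mm. About 0.1 to 0.25 kg. Origin: centre of its underside; z up; its yaw means nothing.
- open_round: the opened container of this kind, standing in some bay of the bench tray at the start: stout round white plastic bottle, 54 mm diameter, straight up to 72 mm, then a sloping shoulder and a black screw cap (30 mm diameter) up to 104 mm. About 0.1 to 0.25 kg. Origin: centre of its underside; z up; its yaw means nothing.
- open_tin: the opened container of this kind, standing in some bay of the bench tray at the start: flat rectangular bare-metal tin, 36 mm along its own x, 58 mm along its own y, 90 mm tall, with a black screw cap (26 mm diameter) on top up to 104 mm. About 0.1 to 0.25 kg. Origin: centre of its underside; z up; x and y roughly those of the tray at the start (within 0.12 rad).
- open_jar: the opened container of this kind, standing in some bay of the bench tray at the start: low wide white plastic jar, 56 mm diameter, 62 mm tall in all; its top 18 mm is a flat black lid as wide as the jar. About 0.1 to 0.25 kg. Origin: centre of its underside; z up; its yaw means nothing.
- spare_nozzle: the unopened spare of the same shape and size as open_nozzle, standing loose in some bay of the rack's raised back row. Origin: centre of its underside; z up.
- spare_round: the unopened spare of the same shape and size as open_round, standing loose in some bay of the rack's raised back row. Origin: centre of its underside; z up.
- spare_tin: the unopened spare of the same shape and size as open_tin, standing loose in some bay of the rack's raised back row. Origin: centre of its underside; z up.
- spare_jar: the unopened spare of the same shape and size as open_jar, standing loose in some bay of the rack's raised back row. Origin: centre of its underside; z up.
- rack: stepped wood rack, fixed, 352 (y) x 196 mm. Origin: underside centre; +x from empty front row to back row, away from robot, yaw 0 +-0.15. Each row: 4 bays 79 wide, centres y = -126, -42, 42, 126, front and back in line. Front bays: x -89 to 0, centre -43, floor z 8, lip and dividers to z 26, cheeks 34. Back: floor z 30, x 0 to 95, dividers to 48, cheeks and back board 70; spares near x 50. All mm.
- tray: paler wood bench tray, fixed, 352 (y) x 98 mm; left or right of the rack. Origin: underside centre, x away from robot, yaw 0 +-0.15. One row of 4 bays, 79 x 86, centres x 0, y = -126, -42, 42, 126; floor z 8, walls and dividers to z 26, ends to 42. One open container near (within 10 mm of) each bay centre at the start. All mm.

How it is judged (in metres and radians):
At the end, for the whole second after the job is handed in: Each opened container is released, upright (0.1 rad) and at rest on the front row's floor (5 mm), in the bay in front of the spare of its shape: within 25 mm of the bay's centre line, 15 to 75 mm in front of the step. The spares stand upright in their bays (((y of open_nozzle in the frame of rack between -0.151 and -0.101 m and x of open_nozzle in the frame of rack between -0.075 and -0.015 m and y of spare_nozzle in the frame of rack between -0.151 and -0.101 m and x of spare_nozzle in the frame of rack between 0.02 and 0.08 m) or (y of open_nozzle in the frame of rack between -0.067 and -0.017 m and x of open_nozzle in the frame of rack between -0.075 and -0.015 m and y of spare_nozzle in the frame of rack between -0.067 and -0.017 m and x of spare_nozzle in the frame of rack between 0.02 and 0.08 m) or (y of open_nozzle in the frame of rack between 0.017 and 0.067 m and x of open_nozzle in the frame of rack between -0.075 and -0.015 m and y of spare_nozzle in the frame of rack between 0.017 and 0.067 m and x of spare_nozzle in the frame of rack between 0.02 and 0.08 m) or (y of open_nozzle in the frame of rack between 0.101 and 0.151 m and x of open_nozzle in the frame of rack between -0.075 and -0.015 m and y of spare_nozzle in the frame of rack between 0.101 and 0.151 m and x of spare_nozzle in the frame of rack between 0.02 and 0.08 m)) and z of open_nozzle in the frame of rack between 0.004 and 0.013 m and angle between each of open_nozzle, spare_nozzle, open_round, spare_round, open_tin, spare_tin, open_jar, spare_jar's own z axis and vertical below 0.1 rad and linear speed of each of open_nozzle, spare_nozzle, open_round, spare_round, open_tin, spare_tin, open_jar, spare_jar below 0.02 m/s and contact force between each of open_nozzle, open_round, open_tin, open_jar and the fingers below 0.05 N and ((y of open_round in the frame of rack between -0.151 and -0.101 m and x of open_round in the frame of rack between -0.075 and -0.015 m and y of spare_round in the frame of rack between -0.151 and -0.101 m and x of spare_round in the frame of rack between 0.02 and 0.08 m) or (y of open_round in the frame of rack between -0.067 and -0.017 m and x of open_round in the frame of rack between -0.075 and -0.015 m and y of spare_round in the frame of rack between -0.067 and -0.017 m and x of spare_round in the frame of rack between 0.02 and 0.08 m) or (y of open_round in the frame of rack between 0.017 and 0.067 m and x of open_round in the frame of rack between -0.075 and -0.015 m and y of spare_round in the frame of rack between 0.017 and 0.067 m and x of spare_round in the frame of rack between 0.02 and 0.08 m) or (y of open_round in the frame of rack between 0.101 and 0.151 m and x of open_round in the frame of rack between -0.075 and -0.015 m and y of spare_round in the frame of rack between 0.101 and 0.151 m and x of spare_round in the frame of rack between 0.02 and 0.08 m)) and z of open_round in the frame of rack between 0.004 and 0.013 m and ((y of open_tin in the frame of rack between -0.151 and -0.101 m and x of open_tin in the frame of rack between -0.075 and -0.015 m and y of spare_tin in the frame of rack between -0.151 and -0.101 m and x of spare_tin in the frame of rack between 0.02 and 0.08 m) or (y of open_tin in the frame of rack between -0.067 and -0.017 m and x of open_tin in the frame of rack between -0.075 and -0.015 m and y of spare_tin in the frame of rack between -0.067 and -0.017 m and x of spare_tin in the frame of rack between 0.02 and 0.08 m) or (y of open_tin in the frame of rack between 0.017 and 0.067 m and x of open_tin in the frame of rack between -0.075 and -0.015 m and y of spare_tin in the frame of rack between 0.017 and 0.067 m and x of spare_tin in the frame of rack between 0.02 and 0.08 m) or (y of open_tin in the frame of rack between 0.101 and 0.151 m and x of open_tin in the frame of rack between -0.075 and -0.015 m and y of spare_tin in the frame of rack between 0.101 and 0.151 m and x of spare_tin in the frame of rack between 0.02 and 0.08 m)) and z of open_tin in the frame of rack between 0.004 and 0.013 m and ((y of open_jar in the frame of rack between -0.151 and -0.101 m and x of open_jar in the frame of rack between -0.075 and -0.015 m and y of spare_jar in the frame of rack between -0.151 and -0.101 m and x of spare_jar in the frame of rack between 0.02 and 0.08 m) or (y of open_jar in the frame of rack between -0.067 and -0.017 m and x of open_jar in the frame of rack between -0.075 and -0.015 m and y of spare_jar in the frame of rack between -0.067 and -0.017 m and x of spare_jar in the frame of rack between 0.02 and 0.08 m) or (y of open_jar in the frame of rack between 0.017 and 0.067 m and x of open_jar in the frame of rack between -0.075 and -0.015 m and y of spare_jar in the frame of rack between 0.017 and 0.067 m and x of spare_jar in the frame of rack between 0.02 and 0.08 m) or (y of open_jar in the frame of rack between 0.101 and 0.151 m and x of open_jar in the frame of rack between -0.075 and -0.015 m and y of spare_jar in the frame of rack between 0.101 and 0.151 m and x of spare_jar in the frame of rack between 0.02 and 0.08 m)) and z of open_jar in the frame of rack between 0.004 and 0.013 m); the robot touches nothing.
It fails at once if an opened container is tipped well over (more than about 30 degrees) (angle between any of open_nozzle, open_round, open_tin, open_jar's own z axis and vertical above 0.52 rad).
It fails at once if an opened container is dropped or knocked flying: moving faster than 0.8 m/s while the fingers do not hold it ((linear speed of open_nozzle above 0.8 m/s and contact force between open_nozzle and the fingers below 0.05 N) or (linear speed of open_round above 0.8 m/s and contact force between open_round and the fingers below 0.05 N) or (linear speed of open_tin above 0.8 m/s and contact force between open_tin and the fingers below 0.05 N) or (linear speed of open_jar above 0.8 m/s and contact force between open_jar and the fingers below 0.05 N)).
It fails at once if a spare is shoved more than 20 mm or tipped (distance of any of spare_nozzle, spare_round, spare_tin, spare_jar from where it was at the start of the episode above 0.02 m or angle between any of spare_nozzle, spare_round, spare_tin, spare_jar's own z axis and vertical above 0.3 rad).
It also fails if it takes over 128 s, if anything falls off the work surface, if the arm or the gripper's body presses on something with over 40 N, if the wrist force passes 120 N, or if a joint passes its speed limit or range.

## Working session

There is one attempt and no reset: what is moved stays moved. The work goes in short steps, each a Python script; the robot and the scene stay as the last script left them, time stands still between calls to the robot, and variables do not carry over. Pictures are saved under pics/ and viewed, and the job is handed in when it is done.

```bash
mkdir -p pics; ls
python3 - <<'E'
from bench import *
import cv2,numpy as np
s=get_state();print(s['t'],s['tcp_pos'],s['eef_rot'])
for n in('side','top'):
    im=grab_frame(n);cv2.imwrite(f'pics/{n}0.png',im[:,:,::-1])
    m=camera_model(n);print(n,np.round(m['mtx'],1).tolist(),np.round(m['origin'],3),np.round(m['attitude'],3).tolist())
    for k in('nozzle','round','tin','jar'):
        for p in('open_','spare_'):
            print(n,p+k,[(np.round(d['extent']).astype(int).tolist(),round(d['p'],2)) for d in find_in(n,p+k)])
    for p in('rack','tray'):
            print(n,p,[(np.round(d['extent']).astype(int).tolist(),round(d['p'],2)) for d in find_in(n,p)])
print(get_state()['t'])
E
```

```text
pics
0.0 [0.14375885 0.55650197 0.23068336] [[-9.68202462e-01  2.50167516e-01 -4.54028250e-04]
 [ 2.50167875e-01  9.68201848e-01 -1.10270723e-03]
 [ 1.63729463e-04 -1.18122713e-03 -9.99999289e-01]]
side [[535.1, 0.0, 275.3], [0.0, 535.1, 214.3], [0.0, 0.0, 1.0]] [ 0.062 -0.647  1.051] [[0.781, -0.48, 0.4], [-0.625, -0.6, 0.5], [-0.0, -0.64, -0.768]]
side open_nozzle [([214, 184, 231, 219], 0.55), ([352, 272, 374, 314], 0.25)]
side spare_nozzle [([352, 269, 372, 312], 0.88)]
side open_round [([167, 126, 189, 164], 0.9)]
side spare_round [([303, 218, 324, 260], 0.62)]
side open_tin [([194, 162, 219, 205], 0.94), ([319, 241, 351, 288], 0.51)]
side spare_tin [([319, 243, 352, 290], 0.83)]
side open_jar [([180, 149, 200, 183], 0.86), ([316, 240, 352, 290], 0.64)]
side spare_jar [([366, 306, 400, 342], 0.72), ([166, 126, 187, 162], 0.34)]
side rack [([249, 223, 419, 394], 0.87), ([167, 125, 186, 165], 0.41), ([302, 217, 326, 259], 0.34)]
side tray [([158, 133, 250, 235], 0.72), ([166, 125, 189, 163], 0.35)]
top [[392.5, 0.0, 284.7], [0.0, 392.5, 211.3], [0.0, 0.0, 1.0]] [ 0.473 -0.003  0.918] [[0.013, -0.995, 0.096], [-1.0, -0.012, 0.017], [-0.016, -0.096, -0.995]]
top open_nozzle [([226, 222, 248, 247], 0.62)]
top spare_nozzle [([410, 189, 442, 210], 0.65), ([317, 170, 487, 277], 0.48)]
top open_round [([103, 208, 140, 234], 0.83), ([439, 195, 476, 224], 0.57)]
top spare_round [([328, 179, 360, 212], 0.61)]
top open_tin [([184, 219, 221, 240], 0.93)]
top spare_tin [([367, 188, 405, 211], 0.95)]
top open_jar [([150, 213, 184, 240], 0.83)]
top spare_jar [([440, 194, 476, 222], 0.65)]
top rack [([315, 170, 487, 278], 0.89), ([439, 195, 480, 222], 0.62)]
top tray [([104, 196, 264, 260], 0.66)]
1.1
```

Run:
```python
import cv2
a=cv2.imread('pics/top0.png')[150:300,80:500];cv2.imwrite('pics/top0z.png',cv2.resize(a,None,fx=1.9,fy=1.9,interpolation=cv2.INTER_CUBIC))
a=cv2.imread('pics/side0.png')[100:400,130:430];cv2.imwrite('pics/side0z.png',cv2.resize(a,(600,600),interpolation=cv2.INTER_CUBIC))
```

```text
(no output)
```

View pics/top0z.png

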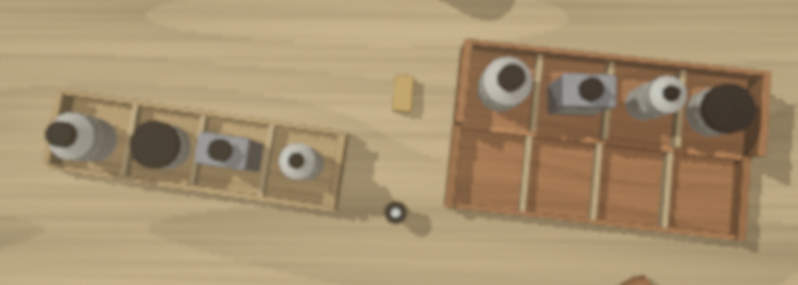

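View pics/side0.png

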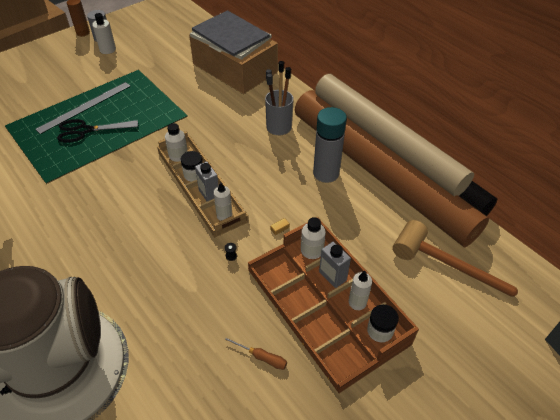

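View pics/top0.png

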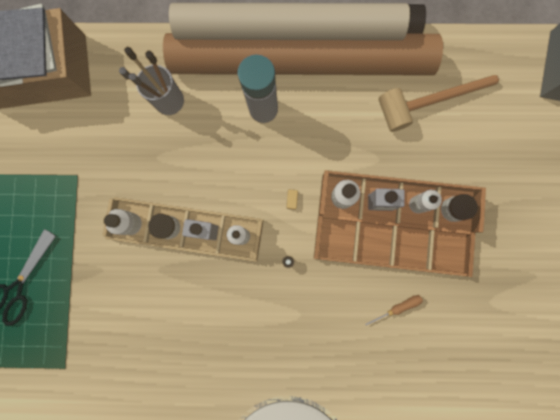

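```bash
ls; python3 -c "print(1)"
```

```text
pics
1
```

View pics/side0z.png

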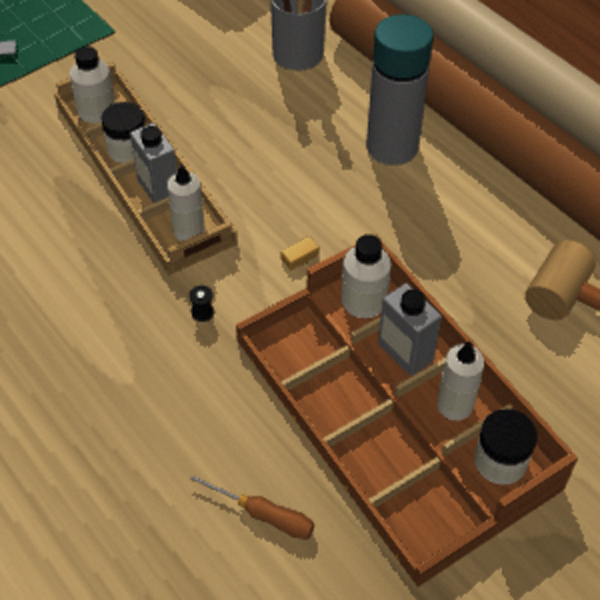

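The tray, from the left, holds round, jar, tin and nozzle. The rack's back row, from the left, holds round, tin, nozzle and jar, with the front row empty. The networks agree with this, apart from some low-confidence tin/jar mix-ups. Next I'll zoom in to get accurate points.

Run:
```python
import cv2
def z(src,x0,y0,w,h,f,name):
    a=cv2.imread(src)[y0:y0+h,x0:x0+w];a=cv2.resize(a,None,fx=f,fy=f,interpolation=cv2.INTER_CUBIC)
    for x in range((x0+9)//10*10,x0+w,10):
        cv2.line(a,(int((x-x0+.5)*f),0),(int((x-x0+.5)*f),6 if x%20 else 12),(0,0,255),1)
        if x%20==0: cv2.putText(a,str(x),(int((x-x0)*f)-8,24),0,.35,(0,0,255),1)
    for y in range((y0+9)//10*10,y0+h,10):
        cv2.line(a,(0,int((y-y0+.5)*f)),(6 if y%20 else 12,int((y-y0+.5)*f)),(0,0,255),1)
        if y%20==0: cv2.putText(a,str(y),(14,int((y-y0)*f)+4),0,.35,(0,0,255),1)
    cv2.imwrite(name,a)
z('pics/top0.png',95,190,180,80,4.4,'pics/zt_tray.png')
z('pics/top0.png',310,160,180,125,4.4,'pics/zt_rack.png')
z('pics/side0.png',145,115,115,125,4.7,'pics/zs_tray.png')
z('pics/side0.png',240,210,185,185,3.2,'pics/zs_rack.png')
```

```text
(no output)
```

View pics/zt_tray.png

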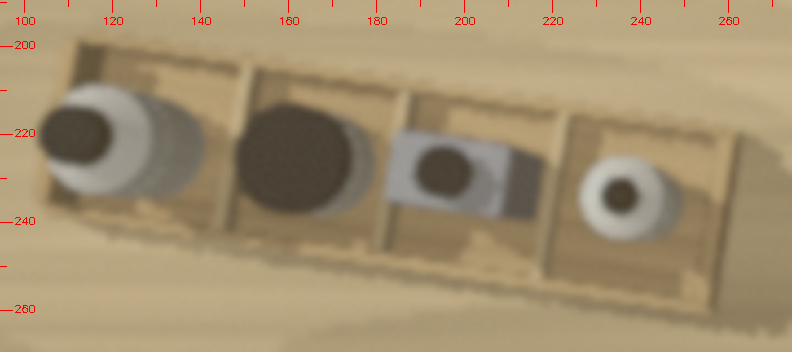

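View pics/zt_rack.png

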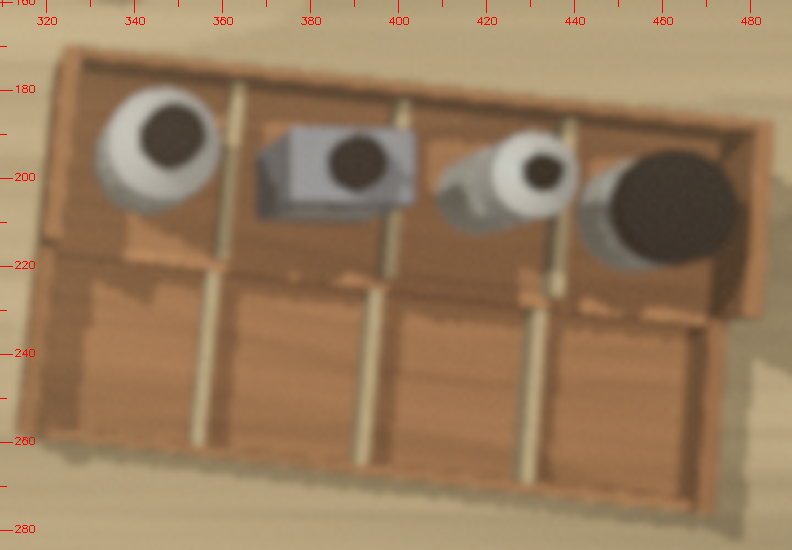

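View pics/zs_tray.png

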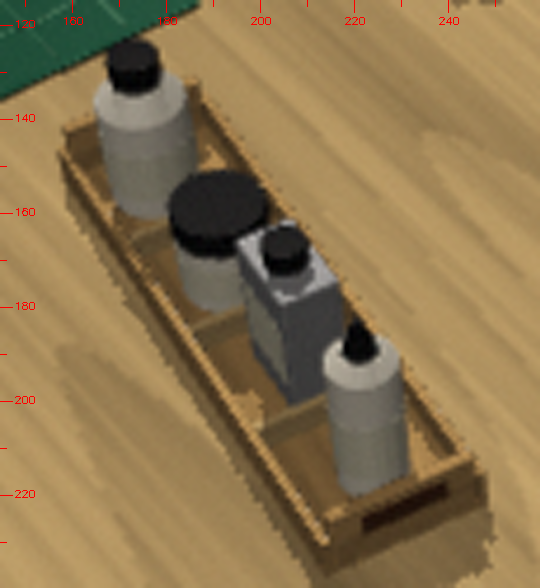

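View pics/zs_rack.png

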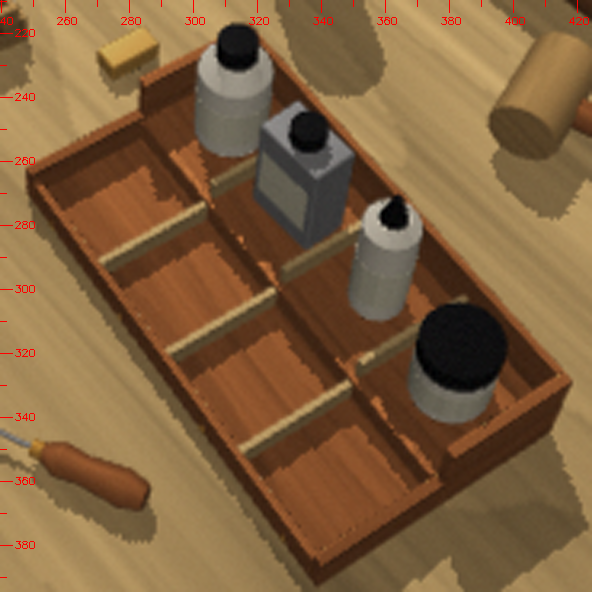

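```bash
cat > geo.py <<'E'
from bench import *
import numpy as np, cv2
from scipy.optimize import least_squares
C={n:camera_model(n) for n in('top','side')}
def proj(n,P):
    c=C[n];R=np.array(c['attitude']);q=(np.atleast_2d(P)-c['origin'])@R
    q=q@np.array(c['mtx']).T;return q[:,:2]/q[:,2:]
def tri(pt,ps):
    f=lambda X:np.r_[proj('top',X)[0]-pt,proj('side',X)[0]-ps]
    r=least_squares(f,[.5,0,.05]);return r.x,np.abs(r.fun).max()
def frame(p,P):
    x,y,a=p;c,s=np.cos(a),np.sin(a);P=np.atleast_2d(P);return np.c_[x+c*P[:,0]-s*P[:,1],y+s*P[:,0]+c*P[:,1],P[:,2]]
E
cat > m.py <<'E'
from geo import *
T=lambda x,y:(310+x/4.4-.4,160+y/4.4-.4)
S=lambda x,y:(240+x/3.2-.35,210+y/3.2-.35)
t=lambda x,y:(95+x/4.4-.4,190+y/4.4-.4)
s=lambda x,y:(145+x/4.7-.4,115+y/4.7-.4)
print('tray objects')
for n,a,b in[('round',(72,135),(134,55)),('jar',(292,158),(218,203)),('tin',(443,172),(285,243)),('noz',(619,195),(358,322))]:
    X,e=tri(t(*a),s(*b));print(n,X.round(4),round(e,2))
print('spares')
for n,a,b in[('round',(175,134),(238,38)),('tin',(359,161),(308,124)),('noz',(545,171),(396,200)),('jar',(677,207),(461,340))]:
    X,e=tri(T(*a),S(*b));print(n,X.round(4),round(e,2))
def fit(L,tf,sf):
    def f(p):
        r=[]
        for M,a,b in L:
            W=frame(p[:3],np.array(M)/1000)
            if len(p)>3:W=W+[0,0,p[3]]
            if a:r+=list(proj('top',W)[0]-tf(*a))
            if b:r+=list(proj('side',W)[0]-sf(*b))
        return np.array(r)
    for n in(3,4):
        q=least_squares(f,[.45,0,0,0][:n],loss='soft_l1');print(q.x.round(4),f(q.x).round(1).tolist())
    return q.x
rack=[((-89,84,26),(198,445),(105,262)),((-89,0,26),(361,465),(172,355)),((-89,-84,26),(527,483),(243,452)),
((0,84,26),(213,268),(205,207)),((0,0,26),(376,290),(275,293)),((0,-84,26),(540,308),(350,385)),
((98,-176,70),(772,122),(572,380)),((98,176,70),(67,47),None)]
print('rack');fit(rack,T,S)
tray=[((43,84,26),(250,67),None),((43,0,26),(405,92),None),((43,-84,26),(564,113),None),((-43,84,26),(222,230),None),((-43,0,26),(382,250),(190,333)),((-43,-84,26),(543,277),(263,428)),
((49,176,42),(78,40),(195,85)),((49,-176,42),(740,135),None),((-49,-176,42),(712,312),None)]
print('tray');fit(tray,t,s)
E
python3 m.py
```

```text
tray objects
round [0.5288 0.3716 0.111 ] 0.34
jar [0.5213 0.2813 0.0683] 0.05
tin [0.5134 0.196  0.1084] 0.14
noz [0.5027 0.1104 0.1261] 0.06
spares
round [ 0.5938 -0.1189  0.1323] 0.02
tin [ 0.5822 -0.2028  0.1316] 0.14
noz [ 0.5788 -0.285   0.1399] 0.65
jar [ 0.5677 -0.3659  0.0872] 0.12
rack
[ 0.5299 -0.2396 -0.0973] [0.6, 0.1, -1.3, -0.7, 0.9, -0.3, -1.0, -1.6, 0.8, -0.2, -0.2, -1.4, 0.9, 1.1, 0.2, -1.8, 0.8, 0.1, 0.2, -1.9, 0.8, 0.1, 0.5, -1.8, 1.4, 1.0, -0.2, -0.1, -0.3, 0.9]
[ 0.5309 -0.2398 -0.0972 -0.0065] [0.3, -0.5, -0.9, 0.6, 0.3, -0.9, -0.6, -0.3, -0.1, -0.8, 0.1, -0.2, 0.5, 0.8, 0.4, -0.4, 0.2, -0.2, 0.4, -0.6, -0.1, -0.2, 0.6, -0.5, 0.0, 1.0, -0.5, 1.2, -0.5, 1.0]
tray
[ 0.5165  0.2413 -0.1194] [-0.0, 0.7, 0.7, -0.2, 0.7, -0.2, 0.2, 0.9, 0.0, 1.2, -0.2, -0.7, -0.1, 0.0, -1.2, -0.3, -2.8, -1.8, 0.4, -3.1, 0.4, -3.1, 0.6, 0.3]
[ 0.5171  0.2434 -0.121  -0.0077] [0.3, 0.8, 0.7, -0.1, 0.4, -0.1, 0.4, 0.6, 0.0, 0.9, -0.0, 0.7, -0.5, -0.3, -1.2, 1.1, -2.1, -1.7, 0.7, -1.6, -0.3, -3.0, -0.1, 0.1]
```

```bash
cat > pp.py <<'E'
from geo import *
RACK=(.5302,-.2397,-.0972); TRAYA=-.12
OBJ={'round':((.5288,.3716),.126,.036,.054),'jar':((.5213,.2813),-.126,.022,.056),'tin':((.5134,.196),.042,.042,.036),'nozzle':((.5027,.1104),-.042,.051,.040)}
def rot(a):
    y=np.array([np.cos(a),np.sin(a),0]);z=np.array([0,0,-1.]);return np.c_[np.cross(y,z),y,z]
def chk(s):
    q=get_state();print(s,'t',round(q['t'],1),'tcp',np.round(q['tcp_pos'],4),'F',np.round(q['contact_force'],1),'w',round(q['gripper_width'],4))
    return q
def pick(n):
    (x,y),by,h,w=OBJ[n]
    Rt=rot(TRAYA)
    grip(.085,40)
    goto([x,y,.215],Rt)
    line_to([x,y,.008+h+.04],speed=.2)
    if line_to([x,y,.008+h],speed=.08,max_force=8): return chk('HIT going down')
    grip(.0,40); hold(.2)
    chk('gripped '+n)
    line_to([x,y,.008+h+.03],speed=.06)
    q=chk('lifted'); return q
def place(n):
    (x,y),by,h,w=OBJ[n]
    Rr=rot(RACK[2]); c=frame(RACK,[-.048,by,0])[0][:2]
    zt=h+.165
    p=get_state()['tcp_pos']; line_to([p[0],p[1],zt],speed=.2)
    line_to([c[0],c[1],zt],speed=.25,orientation=Rr)
    line_to([c[0],c[1],.008+h+.012],speed=.15); hold(.2)
    hit=line_to([c[0],c[1],.008+h-.004],speed=.02,max_force=3)
    q=chk(f'down hit={hit}')
    z=q['tcp_pos'][2]
    grip(w+.016); hold(.2); chk('released')
    line_to([c[0],c[1],z+.03],speed=.08)
    line_to([c[0],c[1],.215],speed=.2); chk('up')
E
python3 - <<'E'
from pp import *
for n in OBJ:
    (x,y),by,h,w=OBJ[n];c=frame(RACK,[-.048,by,0])[0][:2]
    print(n,c.round(3),inverse_kinematics([x,y,.008+h],rot(TRAYA)) is not None,np.round(inverse_kinematics([c[0],c[1],.008+h],rot(RACK[2])),0))
pick('nozzle')
im=grab_frame('side');cv2.imwrite('pics/s1.png',im[:,:,::-1])
E
```

```text
round [ 0.495 -0.11 ] True [-21.   9. 105.  -0.  66. -16.]
jar [ 0.47 -0.36] True [-45.  19.  94.  -0.  67. -39.]
tin [ 0.487 -0.193] True [-30.  10. 103.  -0.  67. -25.]
nozzle [ 0.478 -0.277] True [-38.  13.  98.  -0.  69. -32.]
gripped nozzle t 5.4 tcp [0.5029 0.1104 0.0594] F [-1.8  0.4  5.1] w 0.0393
lifted t 6.1 tcp [0.5026 0.1104 0.089 ] F [-0.1  0.2 -0.3] w 0.0393
```

View pics/s1.png

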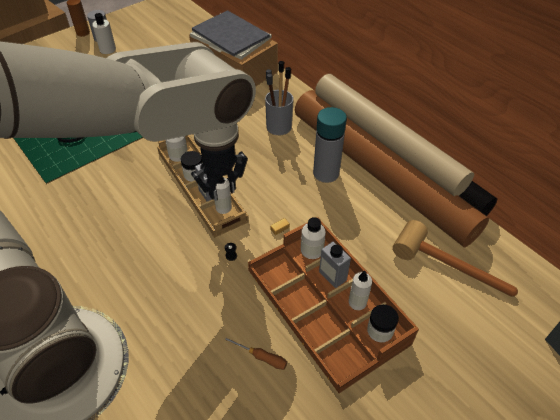

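The nozzle bottle is between the fingers at about (222,195), with a jaw width of 39 mm against the 40 mm diameter. Now I'll place it.

Run:
```python
from pp import *
place('nozzle')
im=grab_frame('side');cv2.imwrite('pics/s2.png',im[:,:,::-1])
im=grab_frame('top');cv2.imwrite('pics/t2.png',im[:,:,::-1])
```

```text
down hit=True t 10.5 tcp [ 0.4781 -0.2768  0.0593] F [-1.1 -0.   6.7] w 0.039
released t 11.0 tcp [ 0.478  -0.2766  0.0589] F [-0.5 -0.2 -0.2] w 0.0559
up t 12.3 tcp [ 0.478  -0.2766  0.2135] F [ 0.5 -0.8 -0.4] w 0.0561
```

View pics/s2.png

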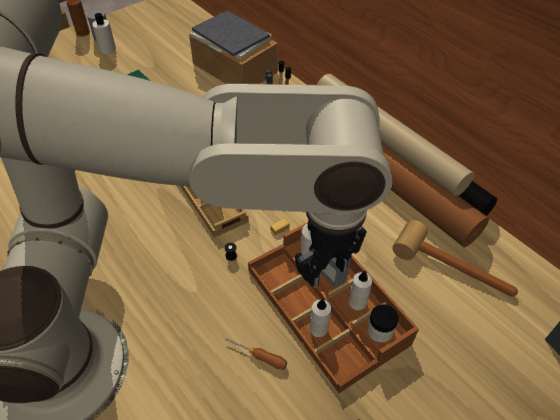

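View pics/t2.png

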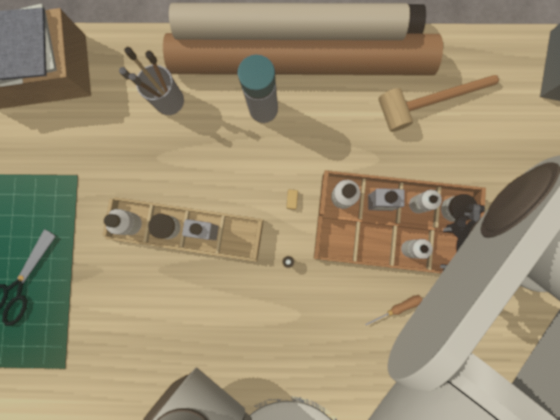

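The nozzle bottle stands upright in the third front bay, at top view (418,249), in front of its spare. Next is the tin.

Run:
```python
from pp import *
q=pick('tin')
if .03<q['gripper_width']<.042: place('tin')
im=grab_frame('side');cv2.imwrite('pics/s3.png',im[:,:,::-1])
im=grab_frame('top');cv2.imwrite('pics/t3.png',im[:,:,::-1])
```

```text
gripped tin t 16.7 tcp [0.5135 0.196  0.0503] F [-2.4  0.   5.4] w 0.0358
lifted t 17.4 tcp [0.5133 0.196  0.08  ] F [ 0.2  0.1 -2.5] w 0.0356
down hit=True t 21.8 tcp [ 0.4862 -0.1932  0.0501] F [-1.9 -0.6  7.4] w 0.0358
released t 22.3 tcp [ 0.486  -0.193   0.0498] F [ 0.  -0.1  0.5] w 0.0522
up t 23.6 tcp [ 0.4861 -0.193   0.2136] F [-0.9  0.2 -0.5] w 0.0521
```

View pics/s3.png

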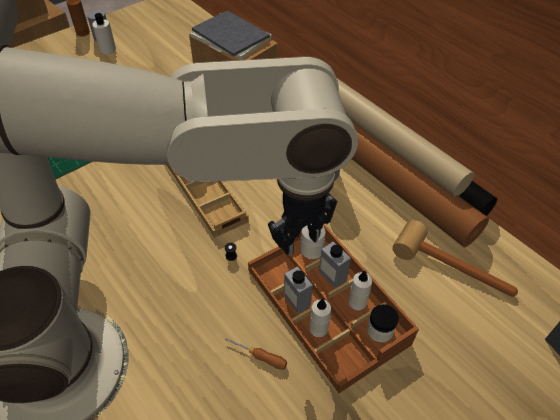

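View pics/t3.png

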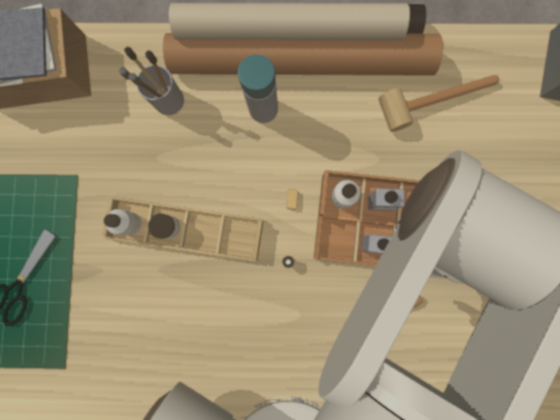

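The tin stands at side view (298,290) in the second front bay, in front of its spare. Next is the jar.

Run:
```python
from pp import *
q=pick('jar')
if .052<q['gripper_width']<.06: place('jar')
im=grab_frame('side');cv2.imwrite('pics/s4.png',im[:,:,::-1])
im=grab_frame('top');cv2.imwrite('pics/t4.png',im[:,:,::-1])
```

```text
gripped jar t 28.0 tcp [0.5216 0.2814 0.0307] F [-1.9  0.3  7.2] w 0.0552
lifted t 28.6 tcp [0.5212 0.2813 0.0599] F [-0.2 -0.3 -1.2] w 0.0549
down hit=True t 34.0 tcp [ 0.4701 -0.3604  0.0307] F [-0.8  0.5  9. ] w 0.0551
released t 34.6 tcp [ 0.4699 -0.3601  0.0302] F [-0.1 -0.6 -0.6] w 0.0719
up t 36.0 tcp [ 0.4699 -0.3602  0.2135] F [-0.6 -0.1  0.5] w 0.0718
```

View pics/s4.png

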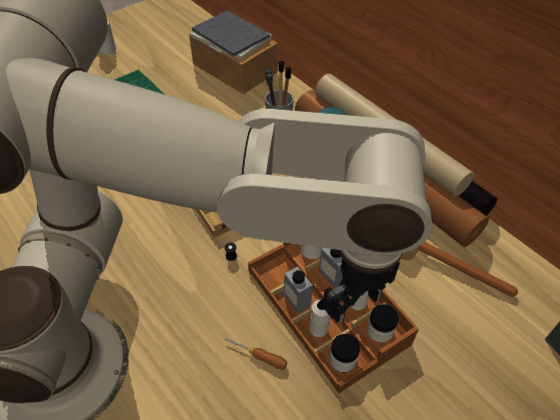

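View pics/t4.png

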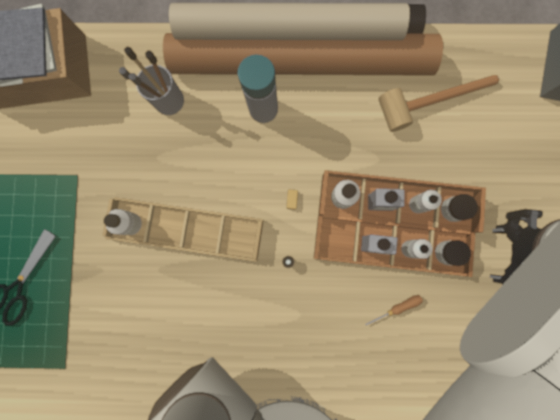

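The jar stands at top view (456,253) in the fourth front bay. The spares look unmoved. Last is the round bottle, and after it I'll move the arm out of view.

Run:
```python
from pp import *
q=pick('round')
if .05<q['gripper_width']<.058:
    place('round')
    goto([.15,.5,.3],rot(TRAYA))
im=grab_frame('side');cv2.imwrite('pics/s5.png',im[:,:,::-1])
im=grab_frame('top');cv2.imwrite('pics/t5.png',im[:,:,::-1])
for n,f in(('side','s5'),('top','t5')):
    im=cv2.imread(f'pics/{f}.png')
    for yy in(.126,.042,-.042,-.126):
        for x,y in((-.075,yy-.025),(-.015,yy+.025)): pass
        q=frame(RACK,[[-.075,yy-.025,.008],[-.015,yy-.025,.008],[-.015,yy+.025,.008],[-.075,yy+.025,.008]])
        cv2.polylines(im,[proj(n,q).round().astype(int)],True,(0,255,0),1)
    a=im[160:285,310:490] if n=='top' else im[210:395,240:425]
    cv2.imwrite(f'pics/{f}z.png',cv2.resize(a,None,fx=4.4 if n=='top' else 3.2,fy=4.4 if n=='top' else 3.2,interpolation=cv2.INTER_CUBIC))
for k in('round','tin','nozzle','jar'):
    print(k,[(np.round(d['extent']).astype(int).tolist(),round(d['p'],2)) for d in find_in('top','open_'+k)])
chk('end')
```

```text
gripped round t 41.1 tcp [0.5291 0.3718 0.0448] F [-1.4  0.   7. ] w 0.0532
lifted t 41.7 tcp [0.5287 0.3716 0.0739] F [-0.1  0.1 -2.8] w 0.0532
down hit=True t 46.5 tcp [ 0.4946 -0.1096  0.0448] F [-1.4 -0.4  8. ] w 0.0531
released t 47.0 tcp [ 0.4942 -0.1095  0.0442] F [-0.1 -0.4  1.4] w 0.0699
up t 48.4 tcp [ 0.4942 -0.1095  0.2136] F [-0.4 -0.6 -0.9] w 0.0696
round [([326, 227, 352, 250], 0.81)]
tin [([360, 235, 399, 256], 0.79)]
nozzle [([402, 235, 429, 257], 0.71)]
jar []
end t 51.2 tcp [0.1502 0.4999 0.3   ] F [ 0.3 -0.1  0.8] w 0.07
```

View pics/s5z.png

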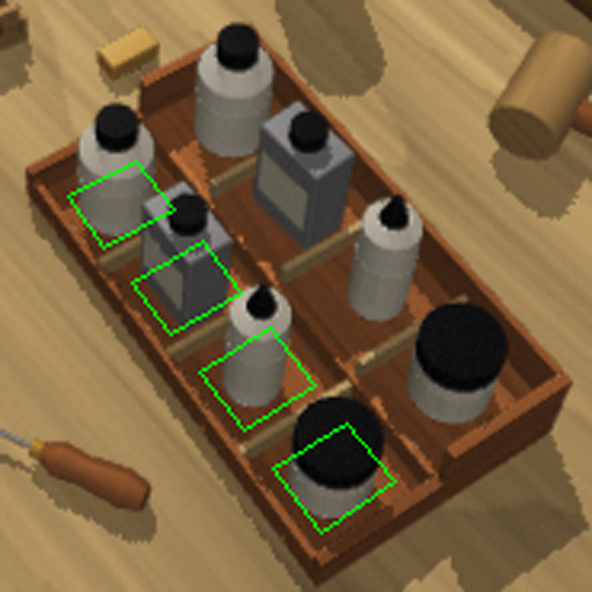

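View pics/t5z.png

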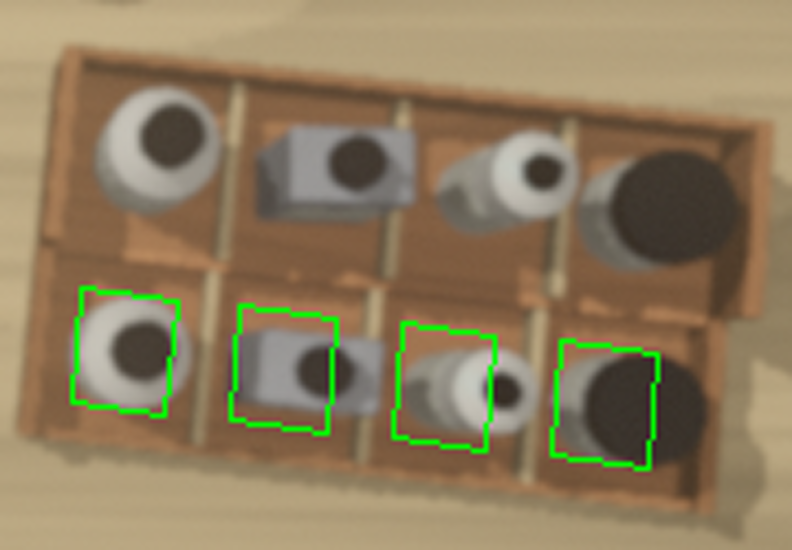

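View pics/t5.png

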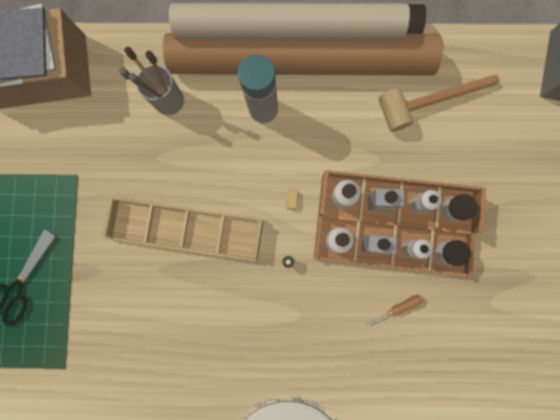

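All four stand upright, their bases inside the green tolerance boxes in both views, and the spares are unmoved. I'll triangulate the caps once as a check and then hand in.

Run:
```python
from pp import *
T=lambda x,y:(310+x/4.4-.4,160+y/4.4-.4)
S=lambda x,y:(240+x/3.2-.35,210+y/3.2-.35)
for n,a,b in[('round',(144,350),(117,118)),('tin',(327,371),(187,208)),('noz',(506,392),(263,290)),('jar',(649,409),(337,433))]:
    X,e=tri(T(*a),S(*b));d=X[:2]-RACK[:2];c,s=np.cos(RACK[2]),np.sin(RACK[2])
    print(n,'rack xy',np.round([c*d[0]+s*d[1],-s*d[0]+c*d[1]],4),'top z',X[2].round(4),round(e,2))
finish_job()
```

```text
round rack xy [-0.0473  0.1282] top z 0.1107 0.07
tin rack xy [-0.0479  0.0428] top z 0.1092 0.11
noz rack xy [-0.0477 -0.0377] top z 0.1183 0.5
jar rack xy [-0.0477 -0.1232] top z 0.068 0.21
the job is handed in; nothing more can be done
```

All four opened containers are back in the rack's front row, and I handed the job in at about 51 s of the 128 s allowed. From the left the row runs round, tin, nozzle, jar, the same order as the spares behind. Each one was lowered slowly until the gripper felt contact and then released.

**Position:** in the last pictures, the caps measured from both views lie within about 5 mm of their bay centre lines and 47–48 mm in front of the step. The limits are 25 mm and 15–75 mm.

**Upright and clear:** all four look upright, the spares look unmoved, and the arm is parked well away.

**Checks that disagreed or failed:**
- **Height:** measured heights came out 1–4 mm below the given ones for most things. The nozzle tip read about 10 mm low, both on its spare and on the placed bottle. I think that is because I picked a point below the thin tip, since the bottle touched down at the height it was picked up from.
- **Jar:** the network did not find the opened jar in the final top view, but both pictures show it clearly in its bay.

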